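Stack one pattern layer, then hover the next over the pile ready for bonding

ROBOT

A 6-joint arm with a two-finger parallel gripper is mounted at the origin on the work surface. World frame = base frame: x ahead of the robot, y to its left, z up, the work surface at z = 0. Lengths are in m, angles in rad, forces in N, time in s.
With the tool pointing down it reaches from about 0.375 to 0.75 m from the base axis. Payload 9 kg.
Tool frame: the origin (TCP) lies between the finger pads; the fingertips stand 17 mm ahead of it and the grasp point (between the pads) lies 2 mm behind it; z points along the fingers, y is the direction in which the jaws open and shut (so a half turn about z gives the same grasp; the last joint's range is limited). The gripper opens to 85 mm and grips with 20 to 120 N. Pads are 22 mm wide; open, the fingers measure 114 mm over their backs; the gripper's body (76 mm by 85 mm) begins 54 mm behind the grasp point. The pads swing forward as they close: fully open they stand 13 mm farther back than shut.
Start: joints at [0.943, 0.104, 0.097, 1.564, 0, 1.353], TCP at [0.239, 0.55, 0.248] pointing down, gripper open.
Joint ranges: [-2.99, 2.99], [-0.84, 1.86], [-1.1, 1.16], [-1.84, 2.11], [-1.51, 1.56], [-3.14, 3.14]. Speed limits (rad/s): [2.22, 2.22, 2.57, 3.14, 3.14, 3.14].

INTERFACE

Orientations are given as a unit quaternion [w, x, y, z].
In Python, from cell import get_state, get_image, hand_in, masks_of gives the robot as it stands. The module is installed in compiled form; this text tells all that it offers.
- The arm moves only by the tool servo_tool, never from a script. Its argument "moves" is a list of rows, each a list of 3 entries, a list of its own where there are three numbers: the opening, from 0 (shut) to 1 (fully open), then the shift along the tool's x, y, z in mm, then the turn, a rotation vector about the tool's x, y, z in degrees. A call has 1 to 8 rows; each row shifts and turns the pose as measured when the row begins, along the tool's axes as they then stand; what a row does not reach is not made up. A row lasts 1/8 s, in which the tool goes at most 62.5 mm and 10.7 degrees, less where a joint would pass 70% of its speed; a pose out of reach is approached as far as the arm can. A call is refused whole if a number of a shift passes 62.5 or a number of a turn 10.7, either way. A call with a gripper value outside its range is refused whole. The fingers move at their own pace and stop on an object; the grip force is fixed at half the most. Time passes only in rows, so rows that do not move let the fingers close. It gives the time, the measured TCP pose, the force and the opening at its end, in the units of the state.
- get_state(): the state, without advancing time (a new reading comes with each control period).
- get_image(name): name is "scene" or "top"; returns a dict with "frame" (384x512x3 uint8, blue, green, red), "fx", "fy", "cx", "cy" (pixels), "world_from_camera" (4x4, takes a point from camera to world coordinates). Camera axes: x right, y down, z forward; pixel columns grow to the right and rows downward; lengths in m; the calibration is good to about 2 mm. A picture is of the moment at which its call begins. There is no depth.
- hand_in(): hands the job in, once; it reports no verdict.
Trained networks look in the newest picture that a camera, given by its name, has taken for a name from the list of things; names that differ only in an ending like _2 or _b are one class to them, and where a whole thing is asked for, a point or a joint stands for the part that bears it (a point fixed in the world has none). Each returns a list of dicts, best first, with "p" (0 to 1); they miss things now and then, are a little off and sometimes report something else, mostly with a low value. They report only what shows in the picture. A call takes as long as a camera call. They do not tell look-alikes from the thing itself.
- masks_of(name, camera): "pixels" (384x512 bool, what is visible of it) and "box" ([left, top, right, bottom] in pixels, round what is visible of it).
The state is a dict: "time": time; "qpos": joint angles; "joint_velocities": joint speeds; "joint_torque": joint torques, N m; "position": TCP position; "tool_rot": TCP orientation; "ft_force": force on the tool from outside, world axes, zero at the start; "moment": the same for the moment, N m; "grip_width": finger opening in m.
Only numpy, scipy, OpenCV 4.12 (cv2) and the standard library are available. Lean on these libraries where they do the work, as an engineer would, in place of code of your own. Each camera call takes 0.05 s, during which the arm holds its last target.

TASK

We are bonding a pattern block from tooling-board layers with contact adhesive, which grabs at first touch. Carry the solid layer over the fence and set it gently, without dropping it, squarely on the base layer on the glue-up board and let go of it; then bring the layer with the two bored holes over the fence and between the opened clamps, and hold it level and lined up with the pile, hovering about 6 mm above it and never touching it. Finish like that, still holding it in the air until I call it down, and do not bump the fence or the clamps or shift the tin or the try square.

Things in the scene. Friction and masses are not known exactly. Their poses are not given: they have to be found in the camera images.
- solid_c (a point): Solid layer: a loose plain block of pale pink tooling board, 140 x 60 x 30 mm, about 180 g, no holes, lying flat on the bench on the robot's right of the fence. This point is its centre (15 mm above its underside); its x axis runs along the 140 mm length, y along the 60 mm width, z up.
- bored_c (a point): Bored layer: loose block of the same pink tooling board, same 140 x 60 x 30 mm, about 145 g, with two 32 mm round holes bored right down through it, 40 mm either side of its middle. Also flat on the bench right of the fence; the two loose layers may lie in either order. This point is its centre (15 mm above its underside); x along the length, y along the 60 mm width, z up.
- base_c (a point): Base layer: a plain pale pink block of 140 x 60 x 30 mm, fixed in the middle of the glue-up board; the pile is built on it. This point is its centre, 15 mm below its top face and 33 mm above the bench; x along the 140 mm length, y along the 60 mm width, z up. Four low aluminium dogs (18 mm across, 10 mm tall) stand against its long sides.
- board: Glue-up board: a grey-faced plywood board of 340 x 180 x 18 mm, fixed on the bench on the robot's left of the fence. Origin: centre of its underside; x along the 340 mm length (the same direction as the base layer's), z up.
- clamp_a: Opened toggle clamp on a plywood riser, fixed on the board beyond one end of the base layer. Origin: foot of the riser's face that looks at the pile, 105 mm from the base layer's centre along the board's +x (35 mm clear of the layer's end); x points away from the pile. Riser 60 x 45 mm, 60 mm tall; the whole clamp stands 165 mm above the board and reaches no nearer the pile than the riser.
- clamp_b: The same opened toggle clamp on its riser beyond the other end of the base layer, at 105 mm along the board's -x.
- fence: The bench's straight aluminium fence, fixed, running away from the robot between the loose layers and the glue-up board: 570 mm long, 18 mm thick, 55 mm tall, with two small clamp feet with black knobs (30 mm tall) that reach 45 mm out on its left side. Origin: centre of its underside; x along its length, z up.
- tin: Bystander: closed steel adhesive tin, 91 mm across, 91 mm tall, 0.75 kg, on the far part of the bench. Origin: centre of its underside.
- square: Bystander: try square lying flat, dark wooden stock 110 x 22 x 16 mm with a steel blade reaching 160 mm to its +y, beyond the loose layers on the right. Origin: underside of the stock's centre.
Not all that is in view belongs to the job. Leave any yellow look-alike of the part that bears bored_c alone.

How it is judged:
On the way:
1. the solid layer lies squarely on the base layer and has been let go of (horizontal distance between solid_c and base_c below 0.005 m and z of solid_c in the frame of base_c between 0.0275 and 0.032 m and angle between the x axis of solid_c and the x axis of base_c, either way round below 0.06 rad and angle between solid_c's own z axis and vertical below 0.04 rad and contact force between solid and the fingers below 0.05 N and linear speed of solid below 0.01 m/s), for 0.2 s.
At the end, for the whole second after the job is handed in: Solid layer at rest on the base layer, within 5 mm and 0.06 rad of square, released. Bored layer gripped, still and level (0.05 rad) in the air above it: 2 to 11 mm of air between them, centred within 5 mm and squared within 0.06 rad (either end first), touching only the fingers (horizontal distance between solid_c and base_c below 0.005 m and z of solid_c in the frame of base_c between 0.0275 and 0.032 m and angle between the x axis of solid_c and the x axis of base_c, either way round below 0.06 rad and contact force between solid and the fingers below 0.05 N and horizontal distance between bored_c and solid_c below 0.005 m and z of bored_c in the frame of solid_c between 0.032 and 0.041 m and angle between the x axis of bored_c and the x axis of solid_c, either way round below 0.06 rad and angle between bored_c's own z axis and vertical below 0.05 rad and contact force between bored and the fingers above 1 N and contact force between bored and solid below 0.05 N and contact force between bored and board below 0.05 N and contact force between bored and fence below 0.05 N and linear speed of each of bored, solid below 0.01 m/s); the arm keeps its last pose, push and grip.
It fails at once if the bored layer touches the pile (solid or base layer) (contact force between bored and solid above 0.2 N or contact force between bored and base above 0.2 N).
It fails at once if the solid layer is dropped: in the air, more than 6 mm above its seat, with nothing touching it (contact force between solid and anything else below 0.01 N and height (world z) of solid_c above 0.025 m and z of solid_c in the frame of base_c above 0.036 m).
It fails at once if the fence is bumped (contact force between fence and anything else above 1.5 N).
It fails at once if a clamp is bumped (contact force between any of clamp_a, clamp_b and anything else above 1.5 N).
It fails at once if the tin or the try square is shifted by more than 15 mm (distance of any of tin, square from where it was at the start of the episode above 0.015 m).
It also fails if it takes over 72 s, if anything falls off the work surface, if the arm or the gripper's body presses on something with over 40 N, if the wrist force passes 120 N, or if a joint passes its speed limit or range.

## Working session

There is one attempt and no reset: what is moved stays moved. The work goes in short steps, Python scripts to look and compute and a tool call to move; the robot and the scene stay as the last step left them, time stands still between calls to the robot, and variables do not carry over. Pictures are saved under pics/ and viewed, and the job is handed in when it is done.

Besides the shell and the picture viewer there is one more tool, called after ">>>" by a JSON object that holds its "method" and its "body", one argument or row to a line. servo_tool: Moves the arm, as the interface text tells. Its arguments: {"type":"object","properties":{"moves":{"type":"array","items":{"type":"array"}}},"required":["moves"]}

```bash
mkdir -p pics
cat > h.py <<'E'
import numpy as np, cv2
from cell import *
def grab(n,fn=None):
    im=get_image(n)
    if fn: cv2.imwrite('pics/'+fn,im['frame'])
    return im
def ray(im,u,v):
    T=np.array(im['world_from_camera']);d=T[:3,:3]@np.array([(u-im['cx'])/im['fx'],(v-im['cy'])/im['fy'],1.]);return T[:3,3],d
def at(im,u,v,z):
    o,d=ray(im,u,v);return o+d*(z-o[2])/d[2]
def proj(im,p):
    T=np.linalg.inv(np.array(im['world_from_camera']));c=T[:3,:3]@np.asarray(p)+T[:3,3]
    return np.array([im['fx']*c[0]/c[2]+im['cx'],im['fy']*c[1]/c[2]+im['cy']])
E
python3 - <<'E'
from h import *
for c in ['scene','top']:
    im=grab(c,c+'0.png'); print(c,im['fx'],np.round(im['world_from_camera'],3).tolist())
    for n in ['solid_c','bored_c','base_c','board','fence','clamp_a','tin','square']:
        print(n,[(round(float(m['p']),2),np.round(m['box']).tolist()) for m in masks_of(n,c)])
s=get_state();print(s)
E
```

```text
scene 455.29728660433915 [[0.211, 0.806, -0.553, 1.175], [0.977, -0.178, 0.113, -0.127], [-0.007, -0.564, -0.825, 1.005], [0.0, 0.0, 0.0, 1.0]]
solid_c [(0.75, [96.0, 188.0, 130.0, 243.0])]
bored_c [(0.85, [140.0, 130.0, 198.0, 166.0]), (0.6, [156.0, 178.0, 206.0, 233.0])]
base_c [(0.72, [79.0, 278.0, 134.0, 355.0]), (0.55, [329.0, 139.0, 379.0, 172.0])]
board [(0.75, [286.0, 104.0, 434.0, 199.0])]
fence [(0.92, [231.0, 125.0, 292.0, 325.0])]
clamp_a [(0.72, [384.0, 100.0, 437.0, 159.0]), (0.62, [290.0, 123.0, 323.0, 179.0])]
tin [(0.66, [197.0, 261.0, 242.0, 313.0])]
square [(0.66, [81.0, 274.0, 135.0, 352.0])]
top 393.1576198694757 [[-0.023, -0.994, 0.107, 0.386], [-1.0, 0.023, -0.006, 0.025], [0.003, -0.107, -0.994, 1.283], [0.0, 0.0, 0.0, 1.0]]
solid_c [(0.87, [369.0, 177.0, 392.0, 221.0])]
bored_c [(0.73, [310.0, 242.0, 358.0, 272.0]), (0.59, [313.0, 178.0, 346.0, 220.0])]
base_c [(0.95, [155.0, 203.0, 200.0, 227.0])]
board [(0.7, [100.0, 186.0, 231.0, 247.0])]
fence [(0.87, [252.0, 86.0, 273.0, 265.0])]
clamp_a [(0.57, [203.0, 205.0, 236.0, 218.0])]
tin [(0.85, [294.0, 97.0, 326.0, 134.0])]
square [(0.74, [371.0, 95.0, 402.0, 146.0])]
{'time': 0.9, 'qpos': array([9.43285874e-01, 1.04076764e-01, 9.72932475e-02, 1.56391069e+00,
       5.49508898e-06, 1.35308271e+00]), 'joint_velocities': array([ 7.44999164e-04, -9.47241407e-04, -1.16297356e-03, -8.04089435e-04,
       -1.64115112e-04, -8.29077872e-05]), 'joint_torque': array([-1.05155243e-03, -5.56762147e+01,  5.03768492e+01,  1.04916697e-03,
       -4.25892931e-04,  4.22328787e-05]), 'position': array([0.23906516, 0.55034168, 0.24834058]), 'tool_rot': array([1.84369545e-05, 2.03467703e-01, 9.79081657e-01, 4.76964812e-05]), 'ft_force': array([-0.19313253,  0.30898094,  0.06942987]), 'moment': array([-0.04499728, -0.02432739, -0.00486035]), 'grip_width': 0.08543609942855099}
```

Run:
```python
import cv2
a=cv2.imread('pics/scene0.png');cv2.imwrite('pics/s1.png',cv2.resize(a[90:380,60:460],(800,580),interpolation=cv2.INTER_CUBIC))
a=cv2.imread('pics/top0.png');cv2.imwrite('pics/t1.png',cv2.resize(a[80:300,90:410],(800,550),interpolation=cv2.INTER_CUBIC))
```

```text
(no output)
```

View pics/s1.png

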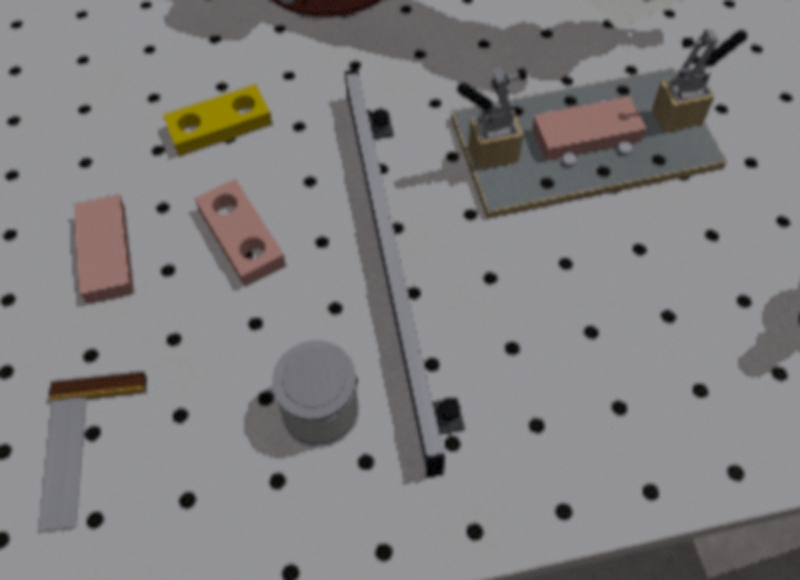

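View pics/t1.png

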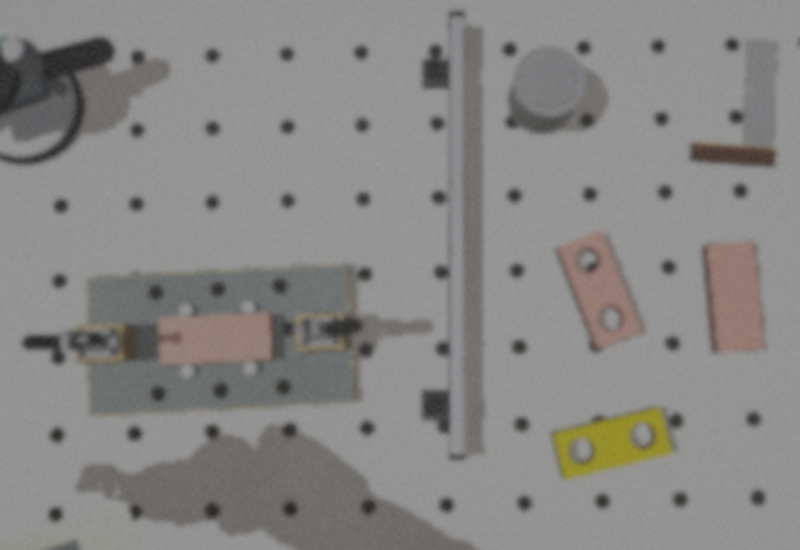

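Picture contents (crop pixels, top view): the pink solid block is at (735,297), the pink bored block at (600,290), and the yellow look-alike at (612,442), which I'll leave alone. The base is at (215,338), between the clamps. The detector's first hit for bored_c is the yellow block; the real one is the second hit, box [313,178,346,220], and it is pink. Next I'll fit the poses.

```bash
cat >> h.py <<'E'
from scipy.optimize import minimize
def pink(im,box,pad=8):
    f=cv2.GaussianBlur(im['frame'],(3,3),0).astype(float);b,g,r=f[...,0],f[...,1],f[...,2]
    s=(r-g)/(r+g+b)
    sup=np.zeros(s.shape,bool);l,t,R,B=[int(v) for v in box];sup[t-pad:B+pad,l-pad:R+pad]=1
    m=(s>0.06)&(np.abs(b-g)/(r+g+b)<0.05)&sup
    m=m.astype(np.uint8)
    n,lab,st,_=cv2.connectedComponentsWithStats(m)
    k=1+np.argmax(st[1:,4]);m=(lab==k).astype(np.uint8)
    c,_=cv2.findContours(m,cv2.RETR_EXTERNAL,cv2.CHAIN_APPROX_NONE)
    o=np.zeros_like(m);cv2.drawContours(o,c,-1,1,-1)
    return o
def corners(x,y,yaw,zc,tilt=None,h=15e-3):
    c,s=np.cos(yaw),np.sin(yaw);P=[]
    for dx in(-.07,.07):
        for dy in(-.03,.03):
            for dz in(-h,h):P.append([x+c*dx-s*dy,y+s*dx+c*dy,zc+dz])
    return np.array(P)
def sil(im,P,K=8):
    q=np.array([proj(im,p) for p in P],np.float32)
    hull=cv2.convexHull(q).reshape(-1,2)
    m=np.zeros((384*K,512*K),np.uint8);cv2.fillConvexPoly(m,np.round((hull+0.5)*K-0.5).astype(np.int32),255)
    return cv2.resize(m,(512,384),interpolation=cv2.INTER_AREA)/255.
def fit(views,x0,zc):
    def cost(p):
        return sum(np.abs(sil(im,corners(p[0],p[1],p[2],zc))-m).sum()/m.sum() for im,m in views)
    best=None
    r=minimize(cost,x0,method='Nelder-Mead',options=dict(initial_simplex=np.array(x0)+np.array([[0,0,0],[.008,0,0],[0,.008,0],[0,0,.1]]),xatol=1e-4,fatol=1e-5,maxiter=150))
    return r.x,r.fun
E
python3 - <<'E'
from h import *
t=grab('top');s=grab('scene')
B={'solid':([369,177,392,221],[96,188,130,243],.015),'bored':([313,178,346,220],[156,178,206,233],.015),'base':([155,203,200,227],[329,139,379,172],.033)}
for n,(bt,bs,z) in B.items():
    mt,ms=pink(t,bt),pink(s,bs)
    print(n,mt.sum(),ms.sum())
    r=cv2.minAreaRect(np.argwhere(mt)[:,::-1].astype(np.float32))
    p=cv2.boxPoints(r);e=[p[1]-p[0],p[2]-p[1]];e=max(e,key=np.linalg.norm)
    c=at(t,*r[0],z+.015);d=at(t,r[0][0]+e[0],r[0][1]+e[1],z+.015)-c
    x0=[c[0],c[1],np.arctan2(d[1],d[0])]
    for lab,v in (('top',[(t,mt)]),('scene',[(s,ms)]),('both',[(t,mt),(s,ms)])):
        x,f=fit(v,x0,z);print(lab,np.round(x[:2],4),round(x[2],3),round(f,3))
E
```

```text
solid 736 1239
top [ 0.4861 -0.3789] -3.081 0.276
scene [ 0.4869 -0.3762] -3.077 0.101
both [ 0.4867 -0.3757] -3.076 0.379
bored 708 1183
top [ 0.502  -0.2026] -2.819 0.256
scene [ 0.4982 -0.2012] -2.812 0.079
both [ 0.5005 -0.2005] -2.81 0.341
base 36 1162
top [0.4625 0.358 ] -1.87 23.876
scene [0.4452 0.2888] -1.527 0.093
both [0.4526 0.3497] -1.686 24.863
```

Run:
```python
from h import *
t=grab('top');s=grab('scene')
for im,pts in((t,[(380,200),(382,190),(178,215),(162,215),(190,215),(330,190),(300,220),(178,200)]),(s,[(112,215),(355,155),(180,190),(112,240)])):
    f=cv2.GaussianBlur(im['frame'],(3,3),0)
    print([f[v,u].tolist() for u,v in pts])
```

```text
[[114, 122, 149], [113, 121, 149], [118, 127, 147], [101, 109, 131], [119, 127, 149], [115, 124, 151], [120, 121, 121], [108, 109, 105]]
[[108, 113, 147], [106, 112, 148], [104, 110, 145], [98, 98, 105]]
```

```bash
python3 - <<'E'
t=open('h.py').read()
t=t.replace("m=(s>0.06)&","th=0.5*np.median(s[(t+B)//2-3:(t+B)//2+4,(l+R)//2-3:(l+R)//2+4]) if th is None else th\n    m=(s>th)&").replace("box,pad=8)","box,pad=8,th=None)")
open('h.py','w').write(t)
E
python3 - <<'E'
from h import *
t=grab('top');s=grab('scene')
B={'solid':([369,177,392,221],[96,188,130,243],.015),'bored':([313,178,346,220],[156,178,206,233],.015),'base':([155,203,200,227],[329,139,379,172],.033)}
O={}
for n,(bt,bs,z) in B.items():
    th=(0.034,0.045) if n!='base' else (.025,.045)
    mt,ms=pink(t,bt,th=th[0]),pink(s,bs,th=th[1])
    r=cv2.minAreaRect(np.argwhere(mt)[:,::-1].astype(np.float32))
    p=cv2.boxPoints(r);e=[p[1]-p[0],p[2]-p[1]];e=max(e,key=np.linalg.norm)
    c=at(t,*r[0],z+.015);d=at(t,r[0][0]+e[0],r[0][1]+e[1],z+.015)-c
    x0=[c[0],c[1],np.arctan2(d[1],d[0])]
    print(n,mt.sum(),ms.sum())
    for lab,v in (('top',[(t,mt)]),('scene',[(s,ms)]),('both',[(t,mt),(s,ms)])):
        x,f=fit(v,x0,z);print(lab,np.round(x[:2],4),round(x[2],3),round(f,3))
    O[n]=x
    for nm,im in(('t',t),('s',s)):
        q=np.array([proj(im,p) for p in corners(*x,z)],np.float32)
        h=cv2.convexHull(q).reshape(-1,2);O[n,nm]=h
for nm,im in(('t',t),('s',s)):
    K=4;a=cv2.resize(im['frame'],None,fx=K,fy=K,interpolation=cv2.INTER_CUBIC);cr=[]
    for n in B:
        h=O[n,nm];cv2.polylines(a,[np.round((h+.5)*K-.5).astype(int)],1,(0,255,0),1)
    for n in B:
        c=O[n,nm].mean(0)*K;cr.append(a[int(c[1])-130:int(c[1])+130,int(c[0])-130:int(c[0])+130])
    cv2.imwrite(f'pics/fit_{nm}.png',np.hstack(cr))
E
```

```text
solid 885 1297
top [ 0.4868 -0.3771] -3.102 0.065
scene [ 0.4864 -0.3762] -3.095 0.057
both [ 0.4866 -0.3765] -3.086 0.128
bored 875 1228
top [ 0.4995 -0.2033] -2.804 0.04
scene [ 0.4981 -0.2015] -2.806 0.052
both [ 0.4995 -0.2019] -2.806 0.114
base 903 1212
top [0.4466 0.2877] -1.543 0.045
scene [0.4447 0.2891] -1.533 0.06
both [0.4458 0.2886] -1.536 0.113
```

View pics/fit_t.png

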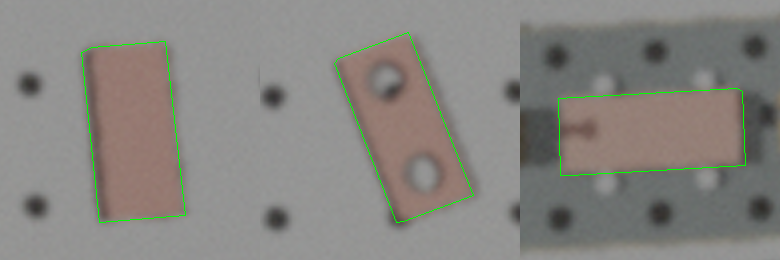

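View pics/fit_s.png

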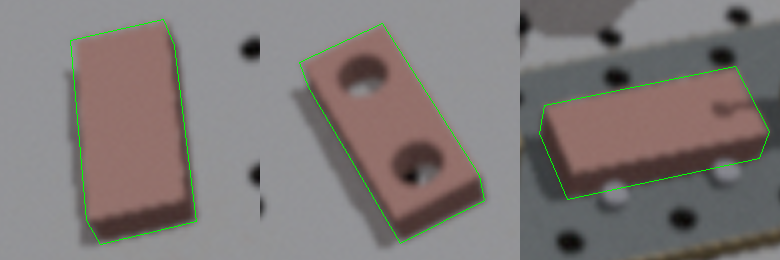

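All three fits agree to about 2 mm between the cameras, and the crops show the right blocks. I'll write a planning helper and then move.

```bash
cat >> h.py <<'E'
from scipy.spatial.transform import Rotation as Ro
def tgt(yaw): # tool z down, tool x at yaw
    c,s=np.cos(yaw),np.sin(yaw);return Ro.from_matrix(np.array([[c,s,0],[s,-c,0],[0,0,-1.]]))
def plan(wps,op,step=55,rmax=10,maxrows=24):
    """wps: list of (x,y,z,yaw)"""
    s=get_state();p=np.array(s['position']);q=s['tool_rot'];R=Ro.from_quat([q[1],q[2],q[3],q[0]])
    print('t',round(s['time'],2),'p',np.round(p,4),'w',round(s['grip_width'],4))
    rows=[]
    for w in wps:
        P=np.array(w[:3]);T=tgt(w[3])
        rv=(R.inv()*T).as_rotvec(degrees=True);d=np.linalg.norm(P-p)*1000
        n=max(1,int(np.ceil(max(d/step,np.linalg.norm(rv)/rmax-1e-6))))
        for i in range(n):
            dp=(P-p)/(n-i);rv=(R.inv()*T).as_rotvec(degrees=True)/(n-i)
            rows.append([op,[round(v,1) for v in (R.inv().apply(dp)*1000)],[round(v,1) for v in rv]])
            p=p+dp;R=R*Ro.from_rotvec(rv,degrees=True)
    for i in range(0,min(len(rows),maxrows),8):print(str(rows[i:i+8]).replace(' ',''))
SOL=(.4866,-.3765);BOR=(.4993,-.2022);BAS=(.4458,.2885)
YS,YB,YP=-3.094,-2.806,-1.538
E
python3 -c "
from h import *
plan([(.42,.25,.25,2.732),(.5,.0,.25,3.0),(*SOL,.25,YS)],1)"
```

```text
t 1.2 p [0.2391 0.5503 0.2483] w 0.0853
[[1,[np.float64(-40.8),np.float64(-29.1),np.float64(-0.2)],[np.float64(0.0),np.float64(0.0),np.float64(-0.0)]],[1,[np.float64(-40.8),np.float64(-29.1),np.float64(-0.2)],[np.float64(0.0),np.float64(0.0),np.float64(-0.0)]],[1,[np.float64(-40.8),np.float64(-29.1),np.float64(-0.2)],[np.float64(0.0),np.float64(0.0),np.float64(-0.0)]],[1,[np.float64(-40.8),np.float64(-29.1),np.float64(-0.2)],[np.float64(0.0),np.float64(0.0),np.float64(-0.0)]],[1,[np.float64(-40.8),np.float64(-29.1),np.float64(-0.2)],[np.float64(0.0),np.float64(0.0),np.float64(-0.0)]],[1,[np.float64(-40.8),np.float64(-29.1),np.float64(-0.2)],[np.float64(0.0),np.float64(0.0),np.float64(-0.0)]],[1,[np.float64(-40.8),np.float64(-29.1),np.float64(-0.2)],[np.float64(0.0),np.float64(0.0),np.float64(-0.0)]],[1,[np.float64(-34.6),np.float64(-39.5),np.float64(0.0)],[np.float64(-0.0),np.float64(0.0),np.float64(-3.1)]]]
[[1,[np.float64(-32.4),np.float64(-41.3),np.float64(0.0)],[np.float64(-0.0),np.float64(0.0),np.float64(-3.1)]],[1,[np.float64(-30.2),np.float64(-43.0),np.float64(0.0)],[np.float6
[... 332 characters left out ...]
0.0),np.float64(-0.0),np.float64(-1.5)]],[1,[np.float64(-4.2),np.float64(-53.7),np.float64(-0.0)],[np.float64(0.0),np.float64(-0.0),np.float64(-1.5)]],[1,[np.float64(-2.8),np.float64(-53.7),np.float64(-0.0)],[np.float64(0.0),np.float64(-0.0),np.float64(-1.5)]],[1,[np.float64(-1.3),np.float64(-53.8),np.float64(-0.0)],[np.float64(0.0),np.float64(-0.0),np.float64(-1.5)]]]
[[1,[np.float64(0.1),np.float64(-53.8),np.float64(-0.0)],[np.float64(0.0),np.float64(-0.0),np.float64(-1.5)]],[1,[np.float64(1.6),np.float64(-53.8),np.float64(-0.0)],[np.float64(0.0),np.float64(-0.0),np.float64(-1.5)]],[1,[np.float64(3.0),np.float64(-53.7),np.float64(-0.0)],[np.float64(0.0),np.float64(-0.0),np.float64(-1.5)]]]
```

```bash
sed -i 's/\[round(v,1) for v in (R/[float(round(v)) if big else float(round(v,1)) for v in (R/; s/\[round(v,1) for v in rv\]/[float(round(v,1))+0. for v in rv]/; s/maxrows=24)/maxrows=24,big=False)/' h.py; python3 -c "import h"
```

>>> {"method": "servo_tool", "body": {
  "moves": [
    [1,[-41,-29,0],[0,0,0]],
    [1,[-41,-29,0],[0,0,0]],
    [1,[-41,-29,0],[0,0,0]],
    [1,[-41,-29,0],[0,0,0]],
    [1,[-41,-29,0],[0,0,0]],
    [1,[-41,-29,0],[0,0,0]],
    [1,[-41,-29,0],[0,0,0]],
    [1,[-35,-40,0],[0,0,-3]]
  ]
}}

```text
time: 2.2
position: [0.4426, 0.1917, 0.2483]
tool_rot: [0.001, 0.174, 0.985, 0.001]
ft_force: [0.8, 0.6, -0.2]
grip_width: 0.0855
```

>>> {"method": "servo_tool", "body": {
  "moves": [
    [1,[-32,-41,0],[0,0,-3]],
    [1,[-30,-43,0],[0,0,-3]],
    [1,[-28,-44,0],[0,0,-3]],
    [1,[-25,-46,0],[0,0,-3]],
    [1,[-6,-53,0],[0,0,-1.5]],
    [1,[-4,-54,0],[0,0,-1.5]],
    [1,[-3,-54,0],[0,0,-1.5]],
    [1,[-1,-54,0],[0,0,-1.5]]
  ]
}}

```text
time: 3.2
position: [0.503, -0.2368, 0.249]
tool_rot: [0.004, 0.012, 1.0, 0.0]
ft_force: [0.7, 0.7, -0.2]
grip_width: 0.0853
```

```bash
python3 -c "
from h import *
plan([(*SOL,.25,YS),(*SOL,.10,YS)],1)"
```

```text
t 3.2 p [ 0.503  -0.2368  0.249 ] w 0.0853
[[1,[4.3,-46.7,-0.4],[0.0,0.1,-1.4]],[1,[5.4,-46.6,-0.4],[0.0,0.1,-1.4]],[1,[6.6,-46.4,-0.3],[0.0,0.1,-1.4]],[1,[-0.0,-0.0,50.0],[0.0,0.0,0.0]],[1,[-0.0,-0.0,50.0],[0.0,0.0,0.0]],[1,[-0.0,-0.0,50.0],[0.0,0.0,0.0]]]
```

>>> {"method": "servo_tool", "body": {
  "moves": [
    [1,[4,-47,0],[0,0.1,-1.4]],
    [1,[5,-47,0],[0,0.1,-1.4]],
    [1,[7,-46,0],[0,0.1,-1.4]],
    [1,[0,0,50],[0,0,0]],
    [1,[0,0,50],[0,0,0]],
    [1,[0,0,30],[0,0,0]]
  ]
}}

```text
time: 3.95
position: [0.4864, -0.3888, 0.1184]
tool_rot: [0.003, -0.023, 1.0, -0.003]
ft_force: [0.6, 0.3, -0.5]
grip_width: 0.0853
```

```bash
python3 -c "
from h import *
plan([(*SOL,.10,YS),(*SOL,.022,YS)],1,step=30)
im=grab('scene')
cv2.imwrite('pics/a1.png',cv2.resize(im['frame'][100:300,40:260],(660,600)))"
```

```text
t 3.95 p [ 0.4864 -0.3888  0.1184] w 0.0853
[[1,[-0.6,12.4,18.3],[-0.3,0.4,-0.1]],[1,[0.0,0.0,26.0],[0.0,0.0,0.0]],[1,[0.0,0.0,26.0],[0.0,0.0,0.0]],[1,[0.0,0.0,26.0],[0.0,0.0,0.0]]]
```

View pics/a1.png

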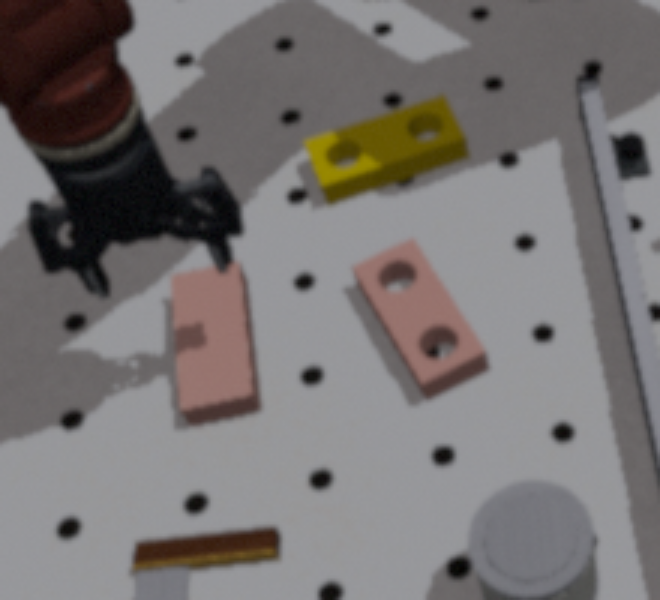

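The picture shows the gripper above the solid block, overshot about 12 mm in −y. I'll correct that, let it settle, then descend.

>>> {"method": "servo_tool", "body": {
  "moves": [
    [1,[0,12,18],[-0.3,0.4,0]],
    [1,[0,0,0],[0,0,0]],
    [1,[0,0,0],[0,0,0]]
  ]
}}

```text
time: 4.38
position: [0.485, -0.3758, 0.0977]
tool_rot: [-0.002, -0.023, 1.0, 0.001]
ft_force: [-0.1, 0.3, 0.8]
grip_width: 0.0854
```

```bash
python3 -c "
from h import *
plan([(*SOL,.07,YS),(*SOL,.022,YS)],1,step=20)"
```

```text
t 4.38 p [ 0.485  -0.3758  0.0977] w 0.0854
[[1,[-0.8,-0.4,13.8],[0.1,-0.1,-0.1]],[1,[-0.8,-0.4,13.8],[0.1,-0.1,-0.1]],[1,[0.0,0.0,16.0],[0.0,0.0,0.0]],[1,[0.0,0.0,16.0],[0.0,0.0,0.0]],[1,[0.0,0.0,16.0],[0.0,0.0,0.0]]]
```

>>> {"method": "servo_tool", "body": {
  "moves": [
    [1,[-1,0,16],[0.1,0,0]],
    [1,[-1,-0.5,16],[0,0,0]],
    [1,[0,0,16],[0,0,0]],
    [1,[0,0,14],[0,0,0]],
    [1,[0,0,8],[0,0,0]],
    [1,[0,0,3],[0,0,0]],
    [1,[0,0,0],[0,0,0]],
    [1,[0,0,0],[0,0,0]]
  ]
}}

```text
time: 5.38
position: [0.4876, -0.3777, 0.0214]
tool_rot: [-0.001, -0.022, 1.0, -0.001]
ft_force: [0.5, 0.6, 0.7]
grip_width: 0.0854
```

```bash
python3 -c "
from h import *
plan([(*SOL,.022,YS)],1,step=20)"
```

```text
t 5.38 p [ 0.4876 -0.3777  0.0214] w 0.0854
[[1,[0.9,1.2,-0.6],[-0.1,-0.1,-0.1]]]
```

>>> {"method": "servo_tool", "body": {
  "moves": [
    [1,[1,1,-0.5],[0,0,0]],
    [0,[0,0,0],[0,0,0]],
    [0,[0,0,0],[0,0,0]],
    [0,[0,0,0],[0,0,0]],
    [0,[0,0,0],[0,0,0]],
    [0,[0,0,0],[0,0,0]],
    [0,[0,0,0],[0,0,0]]
  ]
}}

```text
time: 6.25
position: [0.487, -0.3774, 0.0235]
tool_rot: [-0.0, -0.022, 1.0, -0.002]
ft_force: [-0.7, -0.6, -0.5]
grip_width: 0.0587
```

```bash
python3 -c "
from h import *
plan([(.4866,-.3765,.022,YS)],0);print(get_state()['ft_force'])"
```

```text
t 6.25 p [ 0.487  -0.3774  0.0235] w 0.0587
[[0,[0.4,0.9,1.5],[-0.2,0.0,-0.1]]]
[-0.6776361  -0.56725661 -0.49544959]
```

>>> {"method": "servo_tool", "body": {
  "moves": [
    [0,[0,0,-10],[0,0,0]],
    [0,[0,0,-30],[0,0,0]],
    [0,[0,0,-45],[0,0,0]],
    [0,[0,0,-50],[0,0,0]],
    [0,[0,0,-45],[0,0,0]],
    [0,[0,0,-30],[0,0,0]],
    [0,[0,0,-10],[0,0,0]],
    [0,[0,0,0],[0,0,0]]
  ]
}}

```text
time: 7.25
position: [0.4862, -0.3756, 0.2519]
tool_rot: [-0.001, -0.023, 1.0, -0.001]
ft_force: [-0.1, -0.2, -2.2]
grip_width: 0.0586
```

```bash
python3 -c "
from h import *
plan([(.50,-.05,.25,-2.4),(*BAS,.25,YP)],0,step=45,rmax=8)
im=grab('scene')
cv2.imwrite('pics/a2.png',cv2.resize(im['frame'][60:260,40:260],(660,600)))"
```

```text
t 7.25 p [ 0.4862 -0.3756  0.2519] w 0.0586
[[0,[-3.6,40.6,0.2],[0.0,0.0,-5.0]],[0,[-7.1,40.1,0.2],[0.0,0.0,-5.0]],[0,[-10.5,39.3,0.2],[0.0,0.0,-5.0]],[0,[-13.9,38.3,0.2],[0.0,0.0,-5.0]],[0,[-17.2,36.9,0.2],[0.0,0.0,-5.0]],[0,[-20.3,35.3,0.2],[0.0,0.0,-5.0]],[0,[-23.3,33.4,0.2],[0.0,0.0,-5.0]],[0,[-26.1,31.2,0.2],[0.0,0.0,-5.0]]]
[[0,[-23.6,35.8,-0.0],[0.0,0.0,-6.2]],[0,[-27.3,33.0,-0.0],[0.0,0.0,-6.2]],[0,[-30.7,29.9,-0.0],[0.0,0.0,-6.2]],[0,[-33.7,26.4,-0.0],[0.0,0.0,-6.2]],[0,[-36.4,22.7,-0.0],[0.0,0.0,-6.2]],[0,[-38.6,18.6,-0.0],[0.0,0.0,-6.2]],[0,[-40.4,14.3,-0.0],[0.0,0.0,-6.2]],[0,[-41.7,9.9,-0.0],[0.0,0.0,-6.2]]]
```

View pics/a2.png

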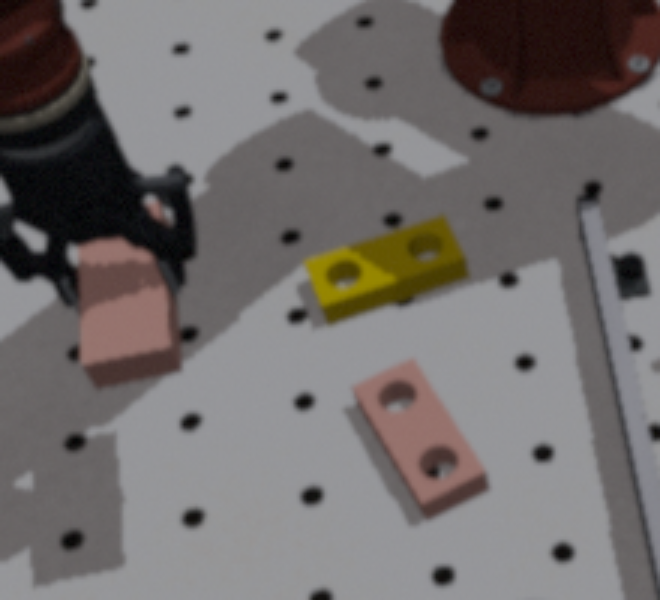

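The solid layer is held level. I'll carry it high over the fence.

>>> {"method": "servo_tool", "body": {
  "moves": [
    [0,[-4,41,-1],[0,0,-5]],
    [0,[-7,40,0],[0,0,-5]],
    [0,[-10,39,0],[0,0,-5]],
    [0,[-14,38,0],[0,0,-5]],
    [0,[-17,37,0],[0,0,-5]],
    [0,[-20,35,0],[0,0,-5]],
    [0,[-23,33,0],[0,0,-5]],
    [0,[-26,31,0],[0,0,-5]]
  ]
}}

```text
time: 8.3
position: [0.4914, -0.041, 0.2369]
tool_rot: [-0.007, -0.371, 0.929, 0.009]
ft_force: [0.2, 0.2, -1.4]
grip_width: 0.0588
```

```bash
python3 -c "
from h import *
plan([(*BAS,.25,YP)],0,step=45,rmax=8)"
```

```text
t 8.3 p [ 0.4914 -0.041   0.2369] w 0.0588
[[0,[-24.2,33.8,-1.1],[0.2,0.0,-6.0]],[0,[-27.7,31.1,-1.2],[0.2,0.0,-6.0]],[0,[-30.8,28.0,-1.3],[0.2,0.0,-6.0]],[0,[-33.6,24.6,-1.3],[0.2,0.0,-6.0]],[0,[-35.9,20.9,-1.4],[0.2,0.0,-6.0]],[0,[-37.9,17.0,-1.5],[0.2,0.0,-6.0]],[0,[-39.5,12.9,-1.6],[0.2,0.0,-6.0]],[0,[-40.7,8.7,-1.6],[0.2,0.0,-6.0]]]
```

>>> {"method": "servo_tool", "body": {
  "moves": [
    [0,[-24,34,-6],[0.3,0,-6]],
    [0,[-28,31,-5],[0.3,0,-6]],
    [0,[-31,28,-4],[0.3,0,-6]],
    [0,[-34,25,-4],[0.3,0,-6]]
  ]
}}

```text
time: 8.8
position: [0.4641, 0.1302, 0.2499]
tool_rot: [-0.005, -0.562, 0.827, 0.004]
ft_force: [-0.1, -0.1, -2.1]
grip_width: 0.0583
```

```bash
python3 -c "
from h import *
plan([(*BAS,.25,YP)],0,step=45,rmax=8)"
```

```text
t 8.8 p [0.4641 0.1302 0.2499] w 0.0583
[[0,[-35.1,18.8,0.1],[0.2,0.0,-5.9]],[0,[-36.8,15.1,0.0],[0.2,0.0,-5.9]],[0,[-38.2,11.3,0.0],[0.2,0.0,-5.9]],[0,[-39.1,7.3,-0.0],[0.2,0.0,-5.9]]]
```

>>> {"method": "servo_tool", "body": {
  "moves": [
    [0,[-35,19,-1],[0.3,0,-6]],
    [0,[-37,15,-1],[0.3,0,-6]],
    [0,[-34,11,-1],[0.2,0,-6]],
    [0,[-28,7,-1],[0.2,0,-4]],
    [0,[-8,0,0],[0,0,-2]],
    [0,[0,0,0],[0,0,0]],
    [0,[0,0,0],[0,0,0]]
  ]
}}

```text
time: 9.68
position: [0.4377, 0.2865, 0.2428]
tool_rot: [0.006, 0.727, -0.686, -0.001]
ft_force: [-0.5, 0.6, -1.5]
grip_width: 0.0589
```

```bash
python3 -c "
from h import *
plan([(*BAS,.25,YP)],0,step=45,rmax=8)"
```

```text
t 9.68 p [0.4377 0.2865 0.2428] w 0.0589
[[0,[-1.5,-8.1,-7.2],[0.6,-0.3,1.5]]]
```

>>> {"method": "servo_tool", "body": {
  "moves": [
    [0,[-1.5,-8,-5],[0.6,-0.3,1.5]],
    [0,[0,0,0],[0,0,0]],
    [0,[0,0,0],[0,0,0]]
  ]
}}

```text
time: 10.05
position: [0.4472, 0.2869, 0.2482]
tool_rot: [-0.0, 0.716, -0.698, 0.001]
ft_force: [0.7, -0.6, -1.2]
grip_width: 0.059
```

```bash
python3 -c "
from h import *
plan([(*BAS,.25,YP),(*BAS,.1,YP)],0,step=25,rmax=8)"
```

```text
t 10.05 p [0.4472 0.2869 0.2482] w 0.059
[[0,[-1.6,1.3,-1.8],[-0.1,0.0,-0.4]],[0,[0.0,0.0,25.0],[0.0,0.0,0.0]],[0,[0.0,0.0,25.0],[0.0,0.0,0.0]],[0,[0.0,0.0,25.0],[0.0,0.0,0.0]],[0,[0.0,0.0,25.0],[0.0,0.0,0.0]],[0,[0.0,0.0,25.0],[0.0,0.0,0.0]],[0,[0.0,0.0,25.0],[0.0,0.0,0.0]]]
```

>>> {"method": "servo_tool", "body": {
  "moves": [
    [0,[-1.6,1.3,15],[0,0,-0.4]],
    [0,[0,0,28],[0,0,0]],
    [0,[0,0,30],[0,0,0]],
    [0,[0,0,30],[0,0,0]],
    [0,[0,0,24],[0,0,0]],
    [0,[0,0,10],[0,0,0]],
    [0,[0,0,0],[0,0,0]],
    [0,[0,0,0],[0,0,0]]
  ]
}}

```text
time: 11.05
position: [0.4437, 0.2884, 0.1025]
tool_rot: [0.001, 0.72, -0.694, 0.0]
ft_force: [-0.4, 0.0, -1.4]
grip_width: 0.0587
```

Run:
```python
from h import *
plan([(*BAS,.1,YP)],0,step=25)
t=grab('top');s=grab('scene')
cv2.imwrite('pics/b1.png',np.hstack([cv2.resize(t['frame'][170:260,90:240],(390,234)),cv2.resize(s['frame'][80:200,280:440],(400,300))[:234]]))
a=cv2.resize(s['frame'][70:210,270:450],(771,600),interpolation=cv2.INTER_CUBIC);cv2.imwrite('pics/b2.png',a)
a=cv2.resize(t['frame'][160:270,90:240],(800,587),interpolation=cv2.INTER_CUBIC);cv2.imwrite('pics/b3.png',a)
```

```text
t 11.05 p [0.4437 0.2884 0.1025] w 0.0587
[[0,[-0.1,-2.1,2.5],[0.0,0.0,0.2]]]
```

View pics/b2.png

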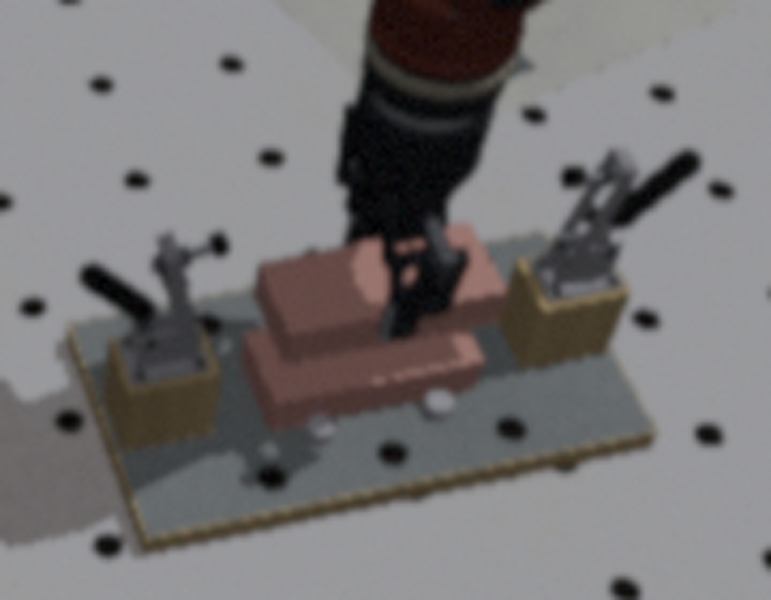

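View pics/b3.png

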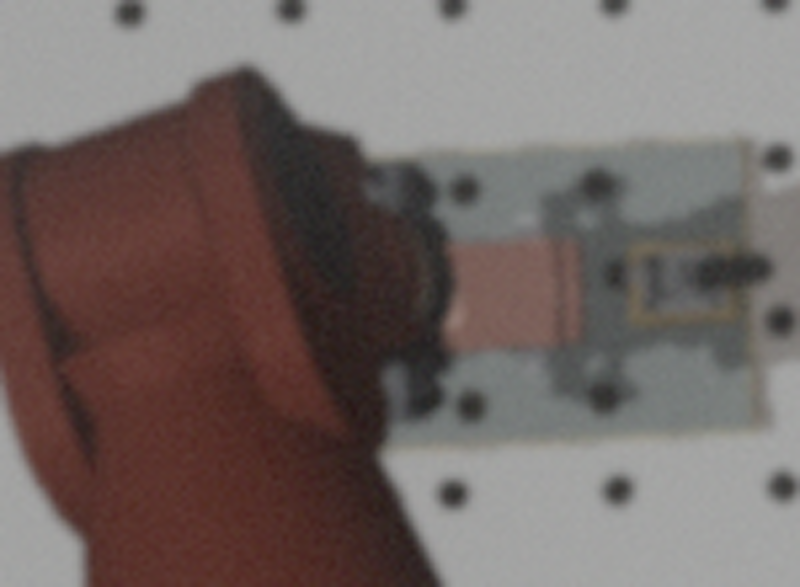

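Both views show the held layer over the base, between the clamps and square. I'll correct 2 mm and go lower.

>>> {"method": "servo_tool", "body": {
  "moves": [
    [0,[0,-2,8],[0,0,0.2]],
    [0,[0,0,9],[0,0,0]],
    [0,[0,0,5],[0,0,0]],
    [0,[0,0,0],[0,0,0]],
    [0,[0,0,0],[0,0,0]]
  ]
}}

```text
time: 11.78
position: [0.4467, 0.2886, 0.08]
tool_rot: [-0.0, 0.718, -0.696, 0.001]
ft_force: [0.6, 0.0, -1.0]
grip_width: 0.0586
```

```bash
cat > ov.py <<'E'
from h import *
import sys
dz=float(sys.argv[1]);fn=sys.argv[2]
st=get_state();p=st['position'];q=st['tool_rot'];R=Ro.from_quat([q[1],q[2],q[3],q[0]]).as_matrix()
yaw=np.arctan2(R[1,0],R[0,0]);print('p',np.round(p,4),'yaw',round(yaw,4),'zaxis',np.round(R[:,2],4))
s=grab('scene');t=grab('top')
outs=[]
for im,(r0,r1,c0,c1) in((s,(100,190,310,400)),(t,(180,250,140,210))):
    K=8;a=cv2.resize(im['frame'],None,fx=K,fy=K,interpolation=cv2.INTER_CUBIC)
    for P,col in((corners(*BAS,YP,.033),(0,255,0)),(corners(p[0],p[1],yaw,p[2]-dz),(255,255,0))):
        h=np.array([proj(im,x) for x in P])
        for i in range(8):
            for j in range(i):
                if bin(i^j).count('1')==1: cv2.line(a,*[tuple(int(v) for v in (h[k]+.5)*K-.5) for k in(i,j)],col,1)
    outs.append(cv2.resize(a[r0*K:r1*K,c0*K:c1*K],(400,400) if im is t else (600,600)))
cv2.imwrite('pics/'+fn+'s.png',outs[0]);cv2.imwrite('pics/'+fn+'t.png',outs[1])
E
python3 ov.py 0.0085 c1
```

```text
p [0.4467 0.2886 0.08  ] yaw -1.539 zaxis [ 1.1e-03 -3.0e-04 -1.0e+00]
```

View pics/c1s.png

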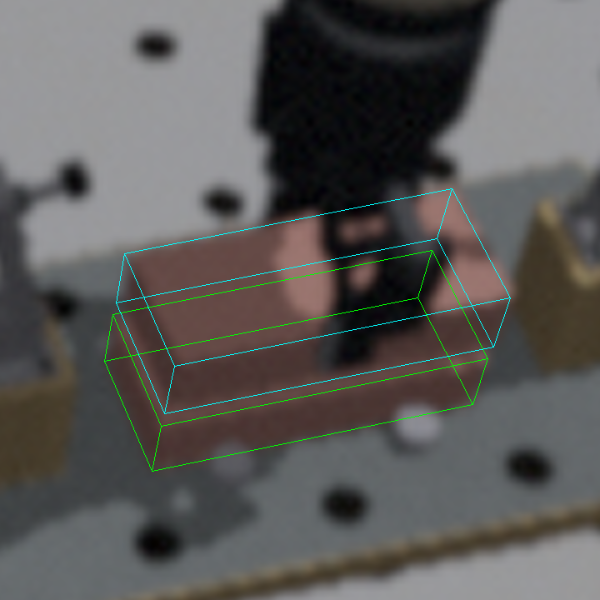

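View pics/c1t.png

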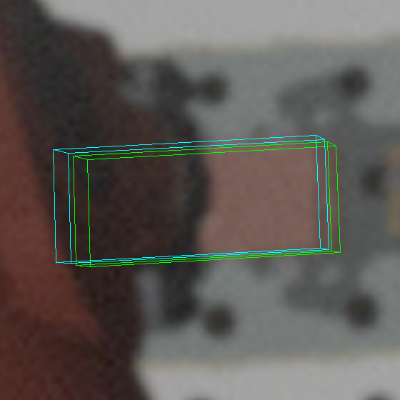

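Run:
```python
from h import *
s=grab('scene');t=grab('top')
def st(a): 
    a=a.astype(float);return np.clip((a-40)*1.6,0,255).astype(np.uint8)
cv2.imwrite('pics/c2s.png',cv2.resize(st(s['frame'][120:175,320:390]),(770,605),interpolation=cv2.INTER_CUBIC)[:600])
cv2.imwrite('pics/c2t.png',cv2.resize(st(t['frame'][190:240,160:220]),(720,600),interpolation=cv2.INTER_CUBIC))
```

```text
(no output)
```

View pics/c2s.png

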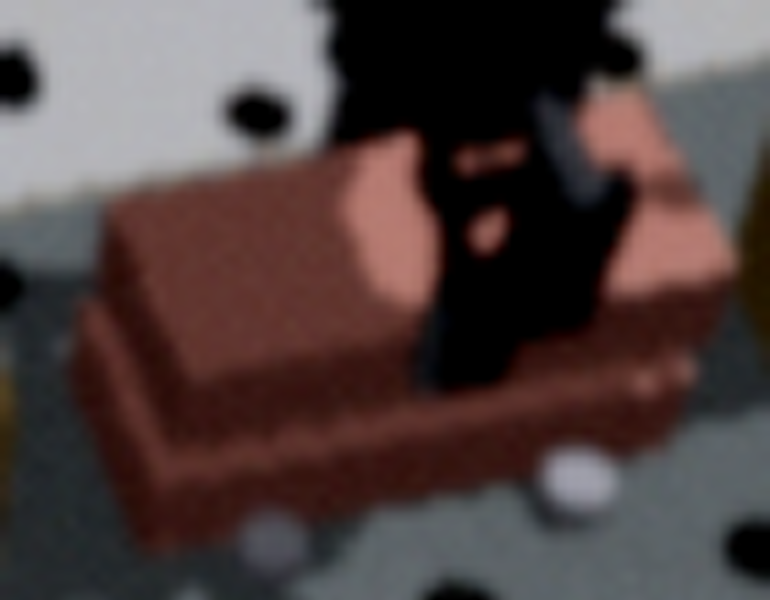

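View pics/c2t.png

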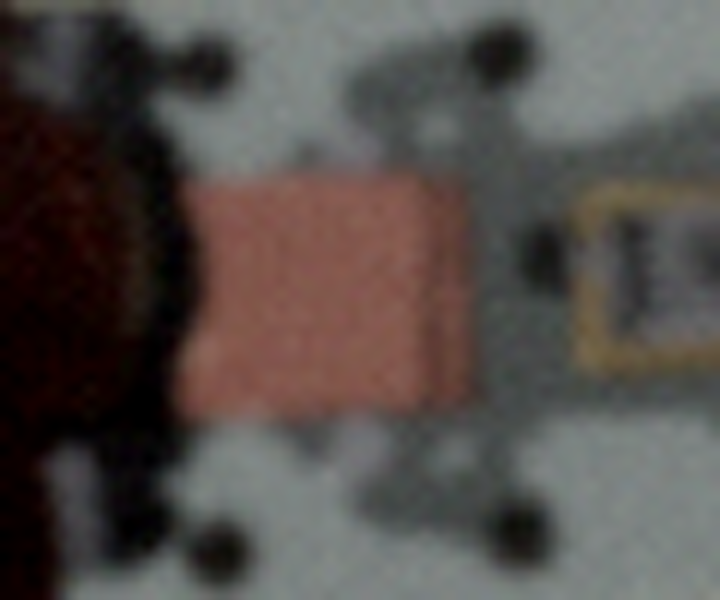

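```bash
cat > fitheld.py <<'E'
from h import *
import sys
dz=float(sys.argv[1]);under=eval(sys.argv[2]) if len(sys.argv)>2 else [(BAS[0],BAS[1],YP,.033)]
st=get_state();p=st['position'];q=st['tool_rot'];R=Ro.from_quat([q[1],q[2],q[3],q[0]]).as_matrix()
yaw0=np.arctan2(R[1,0],R[0,0])
V=[]
for n,th,thv in(('scene',.045,75),('top',.028,70)):
    im=grab(n);f=cv2.GaussianBlur(im['frame'],(3,3),0).astype(float);b,g,r=f[...,0],f[...,1],f[...,2];S=r+g+b
    m=((r-g)/S>th)
    pr=np.maximum(sil(im,corners(p[0],p[1],yaw0,p[2]-dz)),np.max([sil(im,corners(*u)) for u in under],axis=0))
    roi=cv2.dilate((pr>0).astype(np.uint8),np.ones((7,7)))>0
    # occluder: dark gripper, red arm (very red) , dilated
    # project gripper/arm: exclude columns near tool axis
    dark=(f.max(2)<55)|(((r-g)/S>.13)&(b<60)) 
    n_,lab,stt,_=cv2.connectedComponentsWithStats(dark.astype(np.uint8));big=np.isin(lab,[k for k in range(1,n_) if stt[k,4]>60])
    occ=cv2.dilate(big.astype(np.uint8),np.ones((5,5)))>0
    if n=='top': 
        u0=proj(im,p+R[:,0]*0.0)[0]; 
        occ|=np.arange(512)[None,:]<u0+18   # arm covers the left half
    else:
        occ[:, :]|=False
    w=roi&~occ
    cv2.imwrite(f'pics/dbg_{n}.png',cv2.resize(np.where(w,np.where(m,255,128),0).astype(np.uint8)[90:260,130:440],None,fx=2,fy=2))
    V.append((im,m,w))
def cost(x,vs,ub=True):
    c=0
    d=R[:,:2]@np.array(x[:2])
    for im,m,w in vs:
        ub_=[ (u[0]+0,u[1]+0,u[2],u[3]) for u in under]
        pr=np.maximum(sil(im,corners(p[0]+d[0],p[1]+d[1],yaw0+x[2],p[2]-dz)),np.max([sil(im,corners(*u)) for u in ub_],axis=0))
        c+=np.abs(pr-m)[w].sum()
    return c
for lab,vs in(('scene',V[:1]),('both',V)):
    r=minimize(cost,[0,0,0],args=(vs,),method='Nelder-Mead',options=dict(initial_simplex=[[0,0,0],[.005,0,0],[0,.005,0],[0,0,.06]],xatol=1e-4,fatol=1e-3))
    print(lab,'offset tool xy mm',np.round(r.x[:2]*1000,2),'yaw',round(r.x[2],3),'world',np.round((R[:,:2]@r.x[:2])*1000,2),round(r.fun,1))
print('scan x',[(v,round(cost([v*1e-3,0,0],V),0)) for v in(-4,-3,-2,-1,0,1,2,3)])
E
python3 fitheld.py 0.0085
```

```text
scene offset tool xy mm [-2.44  0.55] yaw 0.024 world [-0.63  2.42 -0.  ] 81.5
both offset tool xy mm [-2.25  0.6 ] yaw 0.019 world [-0.67  2.23 -0.  ] 97.0
scan x [(-4, np.float64(107.0)), (-3, np.float64(100.0)), (-2, np.float64(100.0)), (-1, np.float64(103.0)), (0, np.float64(111.0)), (1, np.float64(123.0)), (2, np.float64(136.0)), (3, np.float64(146.0))]
```

View pics/dbg_scene.png

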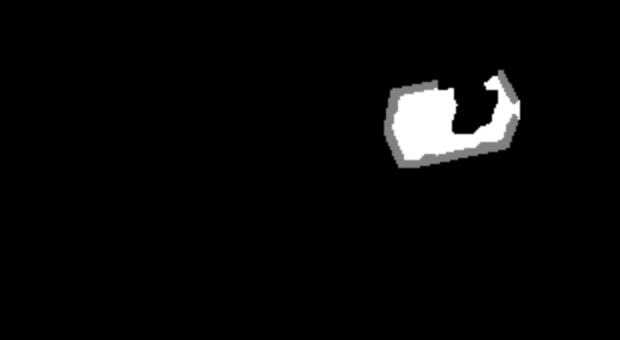

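Measured against the base in the same image, the held layer sits about 2 mm too far in +y. I'll correct that, let it settle, and lower in small steps while watching the force.

>>> {"method": "servo_tool", "body": {
  "moves": [
    [0,[2.3,0,0],[0,0,0.6]],
    [0,[0,0,1],[0,0,0]],
    [0,[0,0,0],[0,0,0]],
    [0,[0,0,0],[0,0,0]]
  ]
}}

```text
time: 12.58
position: [0.447, 0.2862, 0.0793]
tool_rot: [-0.001, 0.714, -0.7, 0.001]
ft_force: [0.8, -0.3, -1.9]
grip_width: 0.059
```

```bash
python3 fitheld.py 0.0085; python3 -c "
from h import *
plan([(.4464,.2865,.0715,YP-.01)],0)"
```

```text
scene offset tool xy mm [-2.44 -0.57] yaw 0.015 world [0.52 2.45 0.  ] 74.4
both offset tool xy mm [-2.65  0.71] yaw 0.03 world [-0.76  2.64 -0.  ] 87.0
scan x [(-4, np.float64(96.0)), (-3, np.float64(89.0)), (-2, np.float64(88.0)), (-1, np.float64(93.0)), (0, np.float64(103.0)), (1, np.float64(114.0)), (2, np.float64(126.0)), (3, np.float64(141.0))]
t 12.68 p [0.447  0.2862 0.0793] w 0.0586
[[0,[-0.3,0.6,7.8],[-0.1,0.0,-0.1]]]
```

>>> {"method": "servo_tool", "body": {
  "moves": [
    [0,[0,0.6,3],[0,0,0]],
    [0,[0,0,2],[0,0,0]],
    [0,[0,0,1],[0,0,0]],
    [0,[0,0,0],[0,0,0]]
  ]
}}

```text
time: 13.18
position: [0.4462, 0.2862, 0.0726]
tool_rot: [-0.0, 0.714, -0.7, 0.001]
ft_force: [0.4, 0.3, -1.3]
grip_width: 0.0586
```

>>> {"method": "servo_tool", "body": {
  "moves": [
    [0,[0,0,0],[0,0,0]]
  ]
}}

```text
time: 13.3
position: [0.4462, 0.2862, 0.0727]
tool_rot: [-0.0, 0.714, -0.7, 0.001]
ft_force: [0.2, 0.2, -1.8]
grip_width: 0.0583
```

>>> {"method": "servo_tool", "body": {
  "moves": [
    [0,[0,0,0.8],[0,0,0]],
    [0,[0,0,0],[0,0,0]]
  ]
}}

```text
time: 13.55
position: [0.4463, 0.2862, 0.0719]
tool_rot: [-0.0, 0.714, -0.7, 0.001]
ft_force: [0.1, -0.5, -1.6]
grip_width: 0.059
```

>>> {"method": "servo_tool", "body": {
  "moves": [
    [0,[0,0,0.8],[0,0,0]],
    [0,[0,0,0],[0,0,0]]
  ]
}}

```text
time: 13.8
position: [0.4465, 0.2863, 0.0714]
tool_rot: [-0.001, 0.714, -0.7, 0.001]
ft_force: [0.7, -0.6, -2.1]
grip_width: 0.0586
```

>>> {"method": "servo_tool", "body": {
  "moves": [
    [0,[0,0,0.7],[0,0,0]],
    [0,[0,0,0],[0,0,0]]
  ]
}}

```text
time: 14.05
position: [0.4465, 0.2863, 0.0714]
tool_rot: [-0.001, 0.714, -0.7, 0.001]
ft_force: [0.5, -0.2, -1.8]
grip_width: 0.0591
```

>>> {"method": "servo_tool", "body": {
  "moves": [
    [0,[0,0,0.7],[0,0,0]],
    [0,[0,0,0],[0,0,0]]
  ]
}}

```text
time: 14.3
position: [0.4466, 0.2863, 0.0714]
tool_rot: [-0.001, 0.714, -0.7, 0.001]
ft_force: [0.1, -0.4, -1.3]
grip_width: 0.0588
```

>>> {"method": "servo_tool", "body": {
  "moves": [
    [0,[0,0,1.5],[0,0,0]],
    [0,[0,0,1],[0,0,0]]
  ]
}}

```text
time: 14.55
position: [0.4467, 0.2863, 0.0714]
tool_rot: [-0.001, 0.714, -0.7, 0.001]
ft_force: [-5.6, -2.4, 8.6]
grip_width: 0.0589
```

Contact is confirmed: z stopped at 0.0714 as predicted and the force rose. I'll relax, then open.

>>> {"method": "servo_tool", "body": {
  "moves": [
    [0,[0,0,0],[0,0,0]],
    [0,[0,0,0],[0,0,0]],
    [0.8,[0,0,0],[0,0,0]],
    [1,[0,0,0],[0,0,0]],
    [1,[0,0,0],[0,0,0]],
    [1,[0,0,0],[0,0,0]]
  ]
}}

```text
time: 15.3
position: [0.4469, 0.2864, 0.0709]
tool_rot: [-0.001, 0.714, -0.7, 0.001]
ft_force: [-0.2, -0.4, -0.2]
grip_width: 0.0856
```

```bash
python3 -c "
from h import *
print(get_state()['ft_force'])
plan([(.4467,.2863,.0716,-1.55)],1)"
```

```text
[-0.23994821 -0.37910289 -0.16015901]
t 15.3 p [0.4469 0.2864 0.0709] w 0.0856
[[1,[0.1,0.2,-0.7],[-0.2,0.0,0.0]]]
```

Released. Going straight up.

>>> {"method": "servo_tool", "body": {
  "moves": [
    [1,[0,0,-10],[0,0,0]],
    [1,[0,0,-25],[0,0,0]],
    [1,[0,0,-40],[0,0,0]],
    [1,[0,0,-45],[0,0,0]],
    [1,[0,0,-40],[0,0,0]],
    [1,[0,0,-15],[0,0,0]],
    [1,[0,0,0],[0,0,0]]
  ]
}}

```text
time: 16.18
position: [0.4458, 0.2863, 0.254]
tool_rot: [-0.002, 0.714, -0.7, 0.001]
ft_force: [-0.0, 0.4, 0.5]
grip_width: 0.085
```

```bash
python3 -c "
from h import *
plan([(.50,.05,.25,-2.3),(*BOR,.25,YB)],1,step=45,rmax=8)"
```

```text
t 16.18 p [0.4458 0.2863 0.254 ] w 0.085
[[1,[39.6,-8.2,0.7],[0.0,0.0,7.2]],[1,[38.2,-13.1,0.7],[0.0,0.0,7.2]],[1,[36.3,-17.7,0.7],[0.0,0.0,7.2]],[1,[33.8,-22.1,0.7],[0.0,0.0,7.2]],[1,[30.8,-26.2,0.7],[0.0,0.0,7.2]],[1,[27.3,-29.8,0.7],[0.0,0.0,7.2]],[1,[31.4,-27.9,0.0],[0.0,0.0,4.8]],[1,[29.0,-30.5,0.0],[0.0,0.0,4.8]]]
[[1,[26.3,-32.8,0.0],[0.0,0.0,4.8]],[1,[23.4,-34.9,0.0],[0.0,0.0,4.8]],[1,[20.4,-36.7,-0.0],[0.0,0.0,4.8]],[1,[17.2,-38.3,-0.0],[0.0,0.0,4.8]]]
```

>>> {"method": "servo_tool", "body": {
  "moves": [
    [1,[40,-8,0],[0,0,7]],
    [1,[38,-13,0],[0,0,7]],
    [1,[36,-18,0],[0,0,7]],
    [1,[34,-22,0],[0,0,7]],
    [1,[31,-26,0],[0,0,7]],
    [1,[27,-30,0],[0,0,7]],
    [1,[31,-28,0],[0,0,5]],
    [1,[29,-30,0],[0,0,5]]
  ]
}}

```text
time: 17.18
position: [0.4954, -0.0406, 0.2385]
tool_rot: [-0.006, -0.324, 0.946, 0.003]
ft_force: [1.2, 0.6, -0.4]
grip_width: 0.0855
```

Run:
```python
from h import *
plan([(*BOR,.25,YB)],1,step=45,rmax=8)
t=grab('top');s=grab('scene')
mt=pink(t,[155,203,200,227],th=.025);ms=pink(s,[325,128,385,172],th=.045)
# two-layer pile fit: solid atop with base fixed
zs=.063
def cost(x,vs):
    c=0
    for im,m in vs:
        pr=np.maximum(sil(im,corners(x[0],x[1],x[2],zs)),sil(im,corners(*BAS,YP,.033)));c+=np.abs(pr-m).sum()/m.sum()
    return c
for lab,vs in(('top',[(t,mt)]),('scene',[(s,ms)]),('both',[(t,mt),(s,ms)])):
    x0=np.array([*BAS,YP]);r=minimize(cost,x0,args=(vs,),method='Nelder-Mead',options=dict(initial_simplex=x0+np.array([[0,0,0],[.006,0,0],[0,.006,0],[0,0,.06]]),xatol=1e-4,fatol=1e-5))
    print(lab,np.round(r.x,4),round(r.fun,3))
K=8
a=cv2.resize(t['frame'][190:240,145:210],None,fx=K,fy=K,interpolation=cv2.INTER_CUBIC);b=cv2.resize(s['frame'][120:180,320:390],None,fx=K,fy=K,interpolation=cv2.INTER_CUBIC)
cv2.imwrite('pics/d1.png',a);cv2.imwrite('pics/d2.png',b)
```

```text
t 17.18 p [ 0.4954 -0.0406  0.2385] w 0.0855
[[1,[24.0,-32.5,-3.0],[0.1,-0.2,4.6]],[1,[21.3,-34.3,-3.0],[0.1,-0.2,4.6]],[1,[18.5,-36.0,-3.0],[0.1,-0.2,4.6]],[1,[15.5,-37.3,-2.9],[0.1,-0.2,4.6]]]
top [ 0.4455  0.2896 -1.5582] 0.054
scene [ 0.4459  0.2885 -1.551 ] 0.047
both [ 0.4455  0.289  -1.5589] 0.104
```

View pics/d2.png

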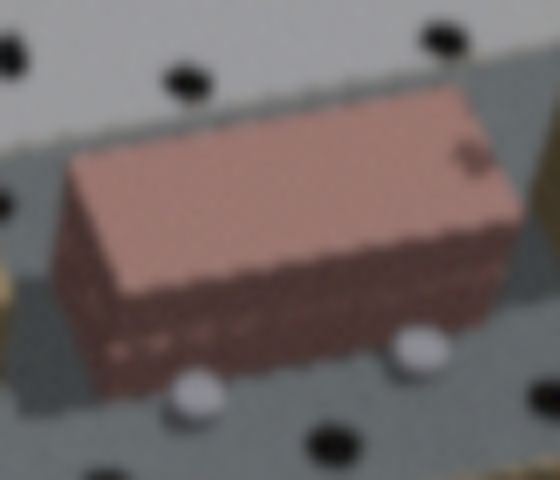

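View pics/d1.png

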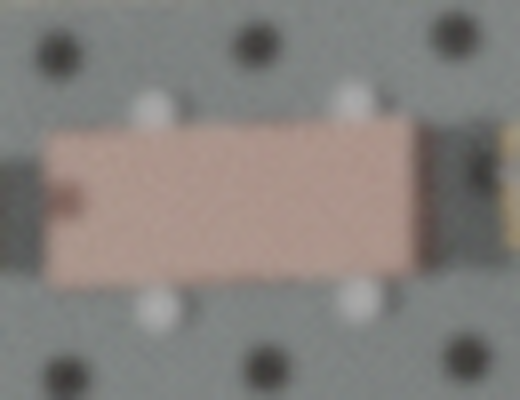

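The solid layer is placed; the refit gives (0.4455, 0.2890) with about 0.02 rad of yaw difference from the base. Both views show it flush on the base. Next is the pink bored layer.

>>> {"method": "servo_tool", "body": {
  "moves": [
    [1,[24,-33,-3],[0.1,-0.2,4.6]],
    [1,[21,-34,-3],[0.1,-0.2,4.6]],
    [1,[18,-34,-3],[0.1,-0.2,4.6]],
    [1,[10,-23,-3],[0.1,-0.2,4]],
    [1,[0,0,0],[0,0,0]],
    [1,[0,0,0],[0,0,0]]
  ]
}}

```text
time: 18.02
position: [0.4953, -0.1866, 0.2404]
tool_rot: [-0.003, -0.17, 0.985, 0.006]
ft_force: [-0.2, 1.4, 0.2]
grip_width: 0.0852
```

Run:
```python
from h import *
plan([(*BOR,.25,YB),(*BOR,.1,YB)],1,step=45,rmax=8)
im=grab('scene')
cv2.imwrite('pics/e1.png',cv2.resize(im['frame'][100:280,60:260],(660,594)))
```

```text
t 18.02 p [ 0.4953 -0.1866  0.2404] w 0.0852
[[1,[1.5,-15.9,-9.8],[0.7,-0.3,0.4]],[1,[-0.0,-0.0,37.5],[0.0,0.0,0.0]],[1,[-0.0,-0.0,37.5],[0.0,0.0,0.0]],[1,[-0.0,-0.0,37.5],[0.0,0.0,0.0]],[1,[-0.0,-0.0,37.5],[0.0,0.0,0.0]]]
```

View pics/e1.png

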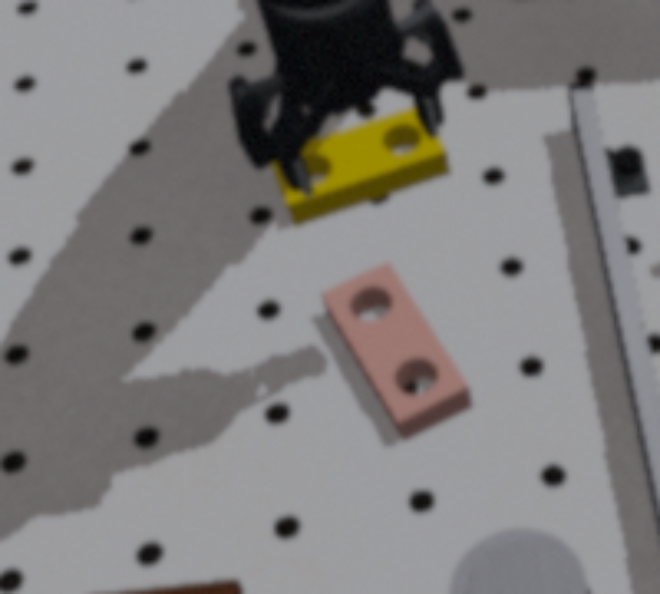

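The picture shows the gripper high above, with the pink bored block at crop (397,350) and undisturbed. The yellow block is clear of the fingers' path.

>>> {"method": "servo_tool", "body": {
  "moves": [
    [1,[1.5,-16,0],[0.7,-0.3,0.4]],
    [1,[0,0,20],[0,0,0]],
    [1,[0,0,35],[0,0,0]],
    [1,[0,0,35],[0,0,0]],
    [1,[0,0,30],[0,0,0]],
    [1,[0,0,15],[0,0,0]],
    [1,[0,0,0],[0,0,0]],
    [1,[0,0,0],[0,0,0]]
  ]
}}

```text
time: 19.08
position: [0.5029, -0.2038, 0.1033]
tool_rot: [0.003, -0.17, 0.985, -0.003]
ft_force: [-0.8, 0.5, 0.7]
grip_width: 0.0856
```

Run:
```python
from h import *
plan([(*BOR,.023,YB)],1,step=17,rmax=8)
```

```text
t 19.07 p [ 0.5029 -0.2038  0.1033] w 0.0856
[[1,[0.6,0.7,16.1],[-0.1,0.0,0.1]],[1,[0.6,0.6,16.1],[-0.1,0.0,0.1]],[1,[0.6,0.6,16.1],[-0.1,0.0,0.1]],[1,[0.6,0.6,16.1],[-0.1,0.0,0.1]],[1,[0.6,0.6,16.1],[-0.1,0.0,0.1]]]
```

>>> {"method": "servo_tool", "body": {
  "moves": [
    [1,[2,2,14],[-0.3,0,0.3]],
    [1,[1,1,16],[0,0,0]],
    [1,[0,0,16],[0,0,0]],
    [1,[0,0,15],[0,0,0]],
    [1,[0,0,9],[0,0,0]],
    [1,[0,0,3],[0,0,0]],
    [1,[0,0,0],[0,0,0]],
    [1,[0,0,0],[0,0,0]]
  ]
}}

```text
time: 20.08
position: [0.5002, -0.2027, 0.0268]
tool_rot: [0.003, -0.167, 0.986, -0.001]
ft_force: [0.2, 0.4, 0.1]
grip_width: 0.0852
```

Run:
```python
from h import *
plan([(*BOR,.022,YB)],1,step=17,rmax=8)
```

```text
t 20.07 p [ 0.5002 -0.2027  0.0268] w 0.0852
[[1,[0.7,0.7,4.8],[-0.2,0.3,0.0]]]
```

>>> {"method": "servo_tool", "body": {
  "moves": [
    [1,[0.7,0.7,4.5],[-0.2,0.3,0]],
    [1,[0,0,0],[0,0,0]],
    [0,[0,0,0],[0,0,0]],
    [0,[0,0,0],[0,0,0]],
    [0,[0,0,0],[0,0,0]],
    [0,[0,0,0],[0,0,0]],
    [0,[0,0,0],[0,0,0]],
    [0,[0,0,0],[0,0,0]]
  ]
}}

```text
time: 21.08
position: [0.5, -0.2027, 0.0233]
tool_rot: [0.001, -0.167, 0.986, -0.001]
ft_force: [0.2, -0.5, 0.1]
grip_width: 0.0587
```

Run:
```python
from h import *
for i in range(3):
    s=get_state();q=s['tool_rot'];print(s['position'],s['grip_width'],Ro.from_quat([q[1],q[2],q[3],q[0]]).as_matrix()[:,2]); grab('top')
plan([(*BOR,.022,YB)],0)
```

```text
[ 0.4999657  -0.20268528  0.02326556] 0.05871975507692693 [ 0.00169217 -0.001176   -0.99999788]
[ 0.49994939 -0.20266866  0.02325122] 0.05874954567207287 [ 0.00164395 -0.00110612 -0.99999804]
[ 0.49993997 -0.20266963  0.02324507] 0.058596128813482765 [ 0.00162875 -0.00112392 -0.99999804]
t 21.23 p [ 0.5    -0.2027  0.0233] w 0.0589
[[0,[0.5,0.7,1.3],[-0.1,0.1,0.1]]]
```

>>> {"method": "servo_tool", "body": {
  "moves": [
    [0,[0,0,-10],[0,0,0]],
    [0,[0,0,-30],[0,0,0]],
    [0,[0,0,-45],[0,0,0]],
    [0,[0,0,-50],[0,0,0]],
    [0,[0,0,-50],[0,0,0]],
    [0,[0,0,-35],[0,0,0]],
    [0,[0,0,-10],[0,0,0]],
    [0,[0,0,0],[0,0,0]]
  ]
}}

```text
time: 22.22
position: [0.4983, -0.2015, 0.2621]
tool_rot: [0.0, -0.167, 0.986, -0.0]
ft_force: [-1.5, 0.7, -2.7]
grip_width: 0.0586
```

```bash
cat >> h.py <<'E'
PIL=(.4467,.2866);YT=-1.553
E
python3 - <<'E'
from h import *
plan([(.50,.0,.26,-2.3),(*PIL,.26,YT)],0,step=45,rmax=8)
im=grab('scene')
cv2.imwrite('pics/e2.png',cv2.resize(im['frame'][60:260,60:260],(600,600)))
E
```

```text
t 22.23 p [ 0.4983 -0.2015  0.2621] w 0.0586
[[0,[-13.6,37.9,0.4],[0.0,0.0,-5.8]],[0,[-17.4,36.4,0.4],[0.0,0.0,-5.8]],[0,[-21.0,34.4,0.4],[0.0,0.0,-5.8]],[0,[-24.3,32.1,0.4],[0.0,0.0,-5.8]],[0,[-27.4,29.5,0.4],[0.0,0.0,-5.8]],[0,[-25.5,33.0,0.0],[0.0,0.0,-6.1]],[0,[-28.8,30.1,0.0],[0.0,0.0,-6.1]],[0,[-31.9,26.8,0.0],[0.0,0.0,-6.1]]]
[[0,[-34.5,23.3,0.0],[0.0,0.0,-6.1]],[0,[-36.8,19.5,0.0],[0.0,0.0,-6.1]],[0,[-38.7,15.4,0.0],[0.0,0.0,-6.1]],[0,[-40.1,11.2,0.0],[0.0,0.0,-6.1]]]
```

View pics/e2.png

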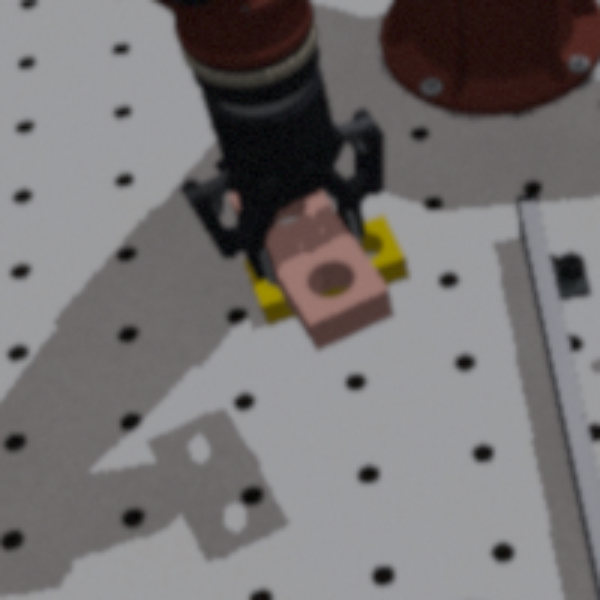

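The bored pink layer is in the gripper, held level. I'll carry it over.

>>> {"method": "servo_tool", "body": {
  "moves": [
    [0,[-14,38,-2],[0,0,-6]],
    [0,[-17,36,-2],[0,0,-6]],
    [0,[-21,34,-2],[0,0,-6]],
    [0,[-24,32,-2],[0,0,-6]],
    [0,[-27,30,-2],[0,0,-6]],
    [0,[-25,33,-2],[0.2,0,-6]]
  ]
}}

```text
time: 23.02
position: [0.4834, 0.0456, 0.261]
tool_rot: [-0.005, -0.47, 0.883, 0.005]
ft_force: [0.3, 0.4, -1.6]
grip_width: 0.0587
```

Run:
```python
from h import *
plan([(*PIL,.26,YT)],0,step=45,rmax=8)
```

```text
t 23.02 p [0.4834 0.0456 0.261 ] w 0.0587
[[0,[-29.9,27.5,0.4],[0.1,0.0,-5.8]],[0,[-32.6,24.3,0.4],[0.1,0.0,-5.8]],[0,[-34.9,20.9,0.3],[0.1,0.0,-5.8]],[0,[-36.8,17.2,0.3],[0.1,0.0,-5.8]],[0,[-38.4,13.4,0.2],[0.1,0.0,-5.8]],[0,[-39.5,9.5,0.2],[0.1,0.0,-5.8]]]
```

>>> {"method": "servo_tool", "body": {
  "moves": [
    [0,[-30,27,-1],[0.2,0,-6]],
    [0,[-33,24,-1],[0.2,0,-6]],
    [0,[-35,21,-1],[0.2,0,-6]],
    [0,[-36,15,-1],[0.1,0,-6]],
    [0,[-30,8,-1],[0.1,0,-5]],
    [0,[-15,0,0],[0,0,-2]],
    [0,[0,0,0],[0,0,0]],
    [0,[0,0,0],[0,0,0]]
  ]
}}

```text
time: 24.02
position: [0.4507, 0.2579, 0.252]
tool_rot: [-0.009, -0.696, 0.718, 0.006]
ft_force: [-0.4, -0.4, -1.6]
grip_width: 0.0581
```

Run:
```python
from h import *
plan([(*PIL,.26,YT)],0,step=45,rmax=8)
```

```text
t 24.02 p [0.4507 0.2579 0.252 ] w 0.0581
[[0,[-28.5,5.0,-8.0],[1.2,-0.2,-2.8]]]
```

>>> {"method": "servo_tool", "body": {
  "moves": [
    [0,[-12,2,-4],[0.6,-0.1,-1.4]],
    [0,[-16,3,-4],[0.6,-0.1,-1.4]],
    [0,[0,0,0],[0,0,0]],
    [0,[0,0,0],[0,0,0]],
    [0,[0,0,0],[0,0,0]]
  ]
}}

```text
time: 24.65
position: [0.4466, 0.2865, 0.261]
tool_rot: [-0.001, 0.714, -0.701, 0.001]
ft_force: [0.4, -0.1, -1.4]
grip_width: 0.0586
```

Run:
```python
from h import *
plan([(*PIL,.26,YT)],0,step=45,rmax=8)
```

```text
t 24.65 p [0.4466 0.2865 0.261 ] w 0.0586
[[0,[-0.1,-0.1,1.0],[-0.1,0.0,0.0]]]
```

>>> {"method": "servo_tool", "body": {
  "moves": [
    [0,[0,0,15],[0,0,0]],
    [0,[0,0,28],[0,0,0]],
    [0,[0,0,30],[0,0,0]],
    [0,[0,0,28],[0,0,0]],
    [0,[0,0,18],[0,0,0]],
    [0,[0,0,6],[0,0,0]],
    [0,[0,0,0],[0,0,0]],
    [0,[0,0,0],[0,0,0]]
  ]
}}

```text
time: 25.65
position: [0.4466, 0.2851, 0.1285]
tool_rot: [-0.0, 0.713, -0.701, 0.001]
ft_force: [-0.1, -1.3, -1.7]
grip_width: 0.0591
```

```bash
python3 - <<'E'
from h import *
plan([(*PIL,.1075,YT)],0,step=45,rmax=8)
E
python3 fitheld.py 0.0083 "[(*BAS,YP,.033),(.4457,.2888,-1.555,.063)]"; python3 ov.py .0083 f1
```

```text
t 25.65 p [0.4466 0.2851 0.1285] w 0.0591
[[0,[-1.5,-0.1,21.0],[-0.1,0.0,-0.1]]]
scene offset tool xy mm [-3.71 -0.92] yaw 0.005 world [ 0.86  3.72 -0.  ] 124.7
both offset tool xy mm [-3.41 -0.85] yaw 0.006 world [ 0.79  3.42 -0.  ] 141.5
scan x [(-4, np.float64(145.0)), (-3, np.float64(146.0)), (-2, np.float64(153.0)), (-1, np.float64(163.0)), (0, np.float64(177.0)), (1, np.float64(191.0)), (2, np.float64(205.0)), (3, np.float64(219.0))]
p [0.4467 0.2851 0.1286] yaw -1.5546 zaxis [ 1.5e-03 -5.0e-04 -1.0e+00]
```

View pics/f1s.png

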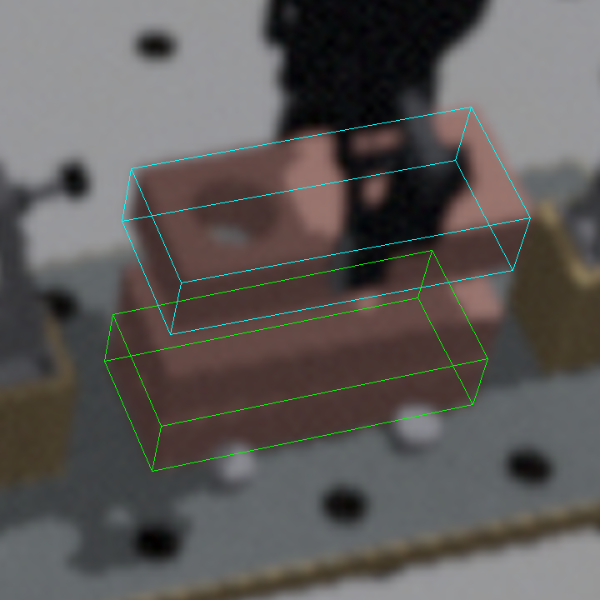

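>>> {"method": "servo_tool", "body": {
  "moves": [
    [0,[0,0,7],[0,0,0]],
    [0,[0,0,6],[0,0,0]],
    [0,[0,0,3],[0,0,0]],
    [0,[0,0,0],[0,0,0]],
    [0,[0,0,0],[0,0,0]]
  ]
}}

```text
time: 26.48
position: [0.4466, 0.2851, 0.1113]
tool_rot: [-0.0, 0.713, -0.701, 0.001]
ft_force: [0.4, 0.1, -1.8]
grip_width: 0.0586
```

```bash
python3 - <<'E'
from h import *
plan([(.4466,.2853,.1075,YT)],0,step=45,rmax=8)
E
python3 fitheld.py 0.0083 "[(*BAS,YP,.033),(.4457,.2888,-1.555,.063)]"
```

```text
t 26.48 p [0.4466 0.2851 0.1113] w 0.0586
[[0,[-0.2,0.0,3.8],[-0.1,0.0,-0.1]]]
scene offset tool xy mm [-3.61 -1.77] yaw 0.009 world [1.71 3.64 0.  ] 108.2
both offset tool xy mm [-3.53 -1.86] yaw -0.003 world [1.81 3.56 0.  ] 122.8
scan x [(-4, np.float64(132.0)), (-3, np.float64(133.0)), (-2, np.float64(138.0)), (-1, np.float64(149.0)), (0, np.float64(159.0)), (1, np.float64(173.0)), (2, np.float64(186.0)), (3, np.float64(201.0))]
```

>>> {"method": "servo_tool", "body": {
  "moves": [
    [0,[0,0.5,2.2],[-0.1,0,0]],
    [0,[0,0,1.2],[0,0,0]],
    [0,[0,0,0],[0,0,0]],
    [0,[0,0,0],[0,0,0]]
  ]
}}

```text
time: 27.08
position: [0.4463, 0.2852, 0.1079]
tool_rot: [0.0, 0.713, -0.701, 0.0]
ft_force: [0.2, -0.1, -2.0]
grip_width: 0.059
```

```bash
python3 fitheld.py 0.0083 "[(*BAS,YP,.033),(.4457,.2888,-1.555,.063)]"
python3 - <<'E'
from h import *
s=grab('scene');t=grab('top')
st=lambda a: np.clip((a.astype(float)-40)*1.8,0,255).astype(np.uint8)
cv2.imwrite('pics/g2s.png',cv2.resize(st(s['frame'][110:175,320:390]),(646,600),interpolation=cv2.INTER_CUBIC))
cv2.imwrite('pics/g2t.png',cv2.resize(st(t['frame'][190:240,160:220]),(720,600),interpolation=cv2.INTER_CUBIC))
plan([(.4462,.2853,.1075,YT)],0)
E
```

```text
scene offset tool xy mm [-3.14 -1.87] yaw -0.001 world [ 1.81  3.17 -0.  ] 95.6
both offset tool xy mm [-3.52 -1.83] yaw -0.004 world [ 1.77  3.55 -0.  ] 111.3
scan x [(-4, np.float64(121.0)), (-3, np.float64(122.0)), (-2, np.float64(127.0)), (-1, np.float64(138.0)), (0, np.float64(150.0)), (1, np.float64(164.0)), (2, np.float64(175.0)), (3, np.float64(189.0))]
t 27.27 p [0.4463 0.2852 0.108 ] w 0.0587
[[0,[-0.1,0.1,0.5],[0.0,0.0,-0.1]]]
```

View pics/g2s.png

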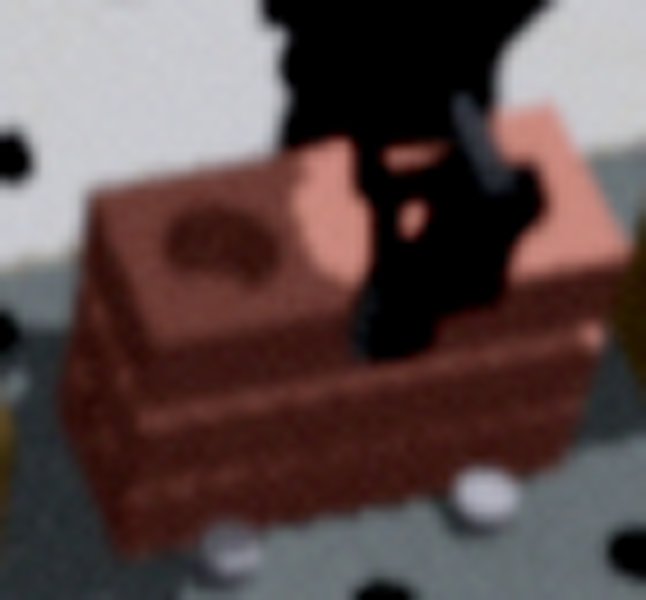

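View pics/g2t.png

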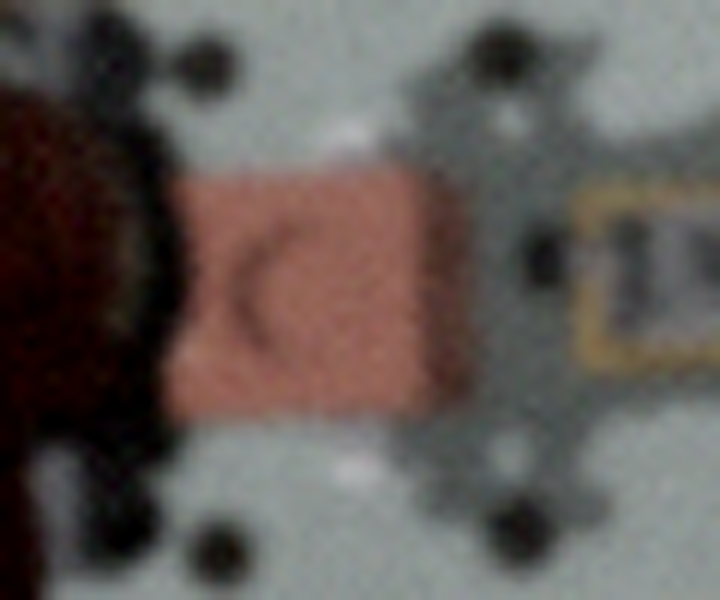

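Run:
```python
from h import *
s=grab('scene')
def c(x,y,yaw,z,dx,dy):
    C,S=np.cos(yaw),np.sin(yaw);return proj(s,[x+C*dx-S*dy,y+S*dx+C*dy,z])
meas={'heldFL':(336.3,147.4),'heldBL':(329.8,130.6),'heldFR':(388.5,136.5),'solFL':(334.1,156),'solFR':(385.2,145.8),'baseFLt':(333.5,163.1)}
H=(.4463,.2887,-1.553,.1147+.0);So=(.4457,.2888,-1.555,.078);B=(*BAS,YP,.048)
# yaw~-1.55: block x ~ -y world ; front(+x world)= +dy ; left image?(scene u right = +y) => left = dx +.07
for n,o,dx,dy in(('heldFL',H,.07,.03),('heldBL',H,.07,-.03),('heldFR',H,-.07,.03),('solFL',So,.07,.03),('solFR',So,-.07,.03),('baseFLt',B,.07,.03)):
    pr=c(*o,dx,dy);print(n,np.round(pr,1),'meas-pred',np.round(np.array(meas[n])-pr,1))
print('px per mm x',(proj(s,[.4563,.2887,.11])-proj(s,[.4463,.2887,.11]))/10,'y',(proj(s,[.4463,.2987,.11])-proj(s,[.4463,.2887,.11]))/10,'z',(proj(s,[.4463,.2887,.12])-proj(s,[.4463,.2887,.11]))/10)
```

```text
heldFL [336.9 147. ] meas-pred [-0.6  0.4]
heldBL [329.6 130. ] meas-pred [0.2 0.6]
heldFR [388.5 137.3] meas-pred [-0.  -0.8]
solFL [335. 156.] meas-pred [-0.9  0. ]
solFR [385.3 146.4] meas-pred [-0.1 -0.6]
baseFLt [333.8 163.4] meas-pred [-0.3 -0.3]
px per mm x [0.12762158 0.2820456 ] y [ 0.36453006 -0.06255524] z [ 0.06650604 -0.25967732]
```

The bored layer hovers above the pile: the gap shows at crop (140,420), and the nominal air gap is 6.7 mm. Its corners match the solid's to about 1 mm. One settling check, then I'll hand in.

>>> {"method": "servo_tool", "body": {
  "moves": [
    [0,[0,0,0],[0,0,0]],
    [0,[0,0,0],[0,0,0]]
  ]
}}

```text
time: 27.58
position: [0.4463, 0.2852, 0.108]
tool_rot: [0.0, 0.713, -0.701, 0.0]
ft_force: [0.4, -0.6, -0.6]
grip_width: 0.0589
```

Run:
```python
from h import *
s=get_state();print(s['position'],s['grip_width'],s['ft_force'],np.abs(s['joint_velocities']).max())
grab('top');p=get_state()['position'];print(p)
if .105<p[2]<.110: print(hand_in())
```

```text
[0.44630219 0.28517363 0.10798263] 0.05891116266733112 [ 0.39536899 -0.63509112 -0.56200658] 0.0023018178387199796
[0.4463309  0.28517118 0.10800409]
the job is handed in; nothing more can be done
None
```

I set the solid layer gently on the base layer and let go of it. The bored pink layer is now gripped and hovering above it, and the job was handed in at about 28 s of the 72 s allowed. I left the yellow look-alike alone.

- **Solid layer:** after release, the camera refit put it within about 1 mm of the base's centre. It is turned about 0.015–0.02 rad from the base, against the 0.06 limit.
- **Bored layer:** it is gripped, still and level, with about 6.7 mm of air under it by the arm's reading. The camera checks put it centred on the solid layer to about 1–2 mm and square to within about 0.01 rad.
- **Where the checks disagreed:** the camera fit showed the bored layer about 1–2 mm nearer the scene camera than the gripper position implies. That could also mean the gap is about 5.3 mm rather than 6.7 mm. I corrected only 0.5 mm, because either reading is within the limits.
- **Not measured:** I felt no unexpected contact on the carries and saw nothing out of place. I did not measure the tin or the try square again at the end.

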